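Clamp the rubber cap on the sump tank's drain stub

TASK

The rubber cap is already pushed onto the sump tank's drain stub: slide the worm-drive band clamp over it, past the bulge and square in the seat in front of the cap's rear rim, and turn its key clockwise (seen from the key end) until the band is snug on the rubber and stays snug once you let go, without overtightening it. Let go of the clamp and leave the other things on the bench where they are.

Things in the scene. Friction and masses are not known exactly. Their poses are not given: they have to be found in the camera images.
- tank: Welded aluminium sump tank, a closed box 340 (x) x 260 (y) x 125 mm tall, fixed on the bench. Origin: middle of its underside, z up. From its -y wall a round drain stub (60 mm diameter) points along the tank's own -y, its axis 60 mm to the tank's -x side of the middle and 40 mm above the bench.
- stub (a point): Point on the stub's axis in the middle of the clamp's seat, 90 mm out from the tank wall, 40 mm above the bench; axes as the tank's (the stub points outward along -y, z up). The seat is 63 mm in diameter, on its -x side up to 2 mm more (caps vary), and runs from 17 mm on the tank side to 14 mm outward of this point; then a barb bulge, 65 mm in diameter, as far as 25 mm outward.
- stub_end (a point): Middle of the closed outer end of the black moulded rubber cap (62 mm long) that is pushed over the stub; on the stub's axis, 36 mm outward of the seat's middle. The last 11 mm taper from the bulge's 65 mm down to 54 mm in diameter. Axes as the tank's.
- rear_rim (a point): Middle of the face of the cap's rear rim (73 mm in diameter), on the stub's axis, 17 mm from the seat's middle towards the tank: it stops the clamp's housing (26 mm wide) when the ring's centre is about 4 mm past the seat's middle. Axes as the tank's.
- band: Worm-drive band clamp of plain steel, 210 to 280 g, loose, standing on edge. Origin: centre of the ring, 36 mm above the bench; y = the ring's axis, x towards the screw, z up. The ring is 22 mm wide, 72 mm outside, 68 mm inside when slack. It may go on with the screw at either side of the stub, key up. Hanging slack on the seat, its underside is about 1 mm above the bench.
- housing (a point): Centre of the screw's housing on the clamp, 46.5 mm from the ring's centre along the band's x; about 20 mm thick, 26 mm wide along the ring's axis, 36 mm tall. Turning the key draws the far half of the ring towards it, 2 mm per radian. Axes as the band's.
- collar (a point): Underside of the 20 mm collar at the lower end of the screw, 36 mm below the housing's centre and level with the ring's underside: the clamp stands on ring and collar, and comes to rest on the collar when it is let go slack on the stub.
- wing (a point): Centre of the clamp's key, a flat steel wing 34 mm wide (its own y), 10 mm thick (its x), 30 mm tall, on a 10 mm shank; on the screw's axis, 61 mm above the ring's centre, z up. Clockwise from above tightens. At the start its x is within 0.4 rad of the band's x. The clamp can be carried by it. The worm's friction is 0.10 N m: it holds where it is left, easing back a little if very tight.
- key_top (a point): Top of the key, 15 mm above its centre. After 1 to 3 rad of slack (not known beforehand) the torque climbs from 0.10 by about 0.25 N m per rad while turning; held still or eased back a hair it reads up to 0.2 less. Snug from 0.15, best 0.20 to 0.25, overtight at 0.35. Held off to one side, the key stiffens early, the ring not yet bearing on both sides: let go so that it settles, grip and turn on.
- spray: Bystander: white bottle of cutting fluid, 62 mm diameter, 170 mm tall; origin under its middle.
- spanner: Bystander: open-ended spanner 190 mm long lying on the bench.
- offcut: Bystander: aluminium angle offcut, 160 mm long, 40 mm legs, one leg upright.
- paste: Bystander: grey jar with a steel lid, 72 mm diameter, 75 mm tall; origin under its middle.
Not all that is in view belongs to the job. Leave any green look-alike of the band alone.

How it is judged:
By the outcome, as a careful person would: the job done as asked, in the order asked, and still so for the second after the job is handed in, with the robot touching nothing.
It also fails if it takes over 72 s, if anything falls off the work surface, if the arm or the gripper's body presses on something with over 40 N, if the wrist force passes 120 N, or if a joint passes its speed limit or range.

ROBOT

A 7-joint arm with a two-finger parallel gripper is mounted at the origin on the work surface. World frame = base frame: x ahead of the robot, y to its left, z up, the work surface at z = 0. Lengths are in m, angles in degrees, forces in N, time in s.
With the tool pointing down it reaches from about 0.425 to 1.025 m from the base axis. Payload 3.6 kg.
Tool frame: the origin (TCP) lies midway between the tips of the shut fingers; the grasp point (between the pads) lies 19 mm behind it (r.tcp_to_grasp is the distance from the TCP to the grasp point, in m); y points along the fingers, x is the direction in which the jaws open and shut, and the axes are right-handed (so a half turn about y gives the same grasp; the last joint's range is limited). The gripper opens to 85 mm and grips with 20 to 120 N. Pads are 22 mm wide; open, the fingers measure 114 mm over their backs; the gripper's body (76 mm by 85 mm) begins 54 mm behind the grasp point. The pads swing forward as they close: fully open they stand 13 mm farther back than shut.
Start: joints at [61.049, 33.873, 2.773, 92.16, -1.908, 54.013, -1.931], TCP at [0.29, -0.664, 0.202] pointing down, gripper open.
Joint ranges: [-153.93, 153.93], [-27.13, 128.08], [-72.61, 78.16], [10.71, 143.7], [-87.88, 267.88], [4.46, 118.87], [-176.78, 176.78]. Speed limits (degrees/s): [147.25, 147.25, 180, 180, 180, 180, 180].

INTERFACE

Orientations are given as [roll, pitch, yaw] about the fixed x, y, z axes, in that order (R = Rz(yaw) Ry(pitch) Rx(roll)).
In Python, from workcell import r, cams gives the robot as it stands.
- The arm moves only by the tool arm_command, never from a script. Its argument "increments" is a list of rows, each a list of 7 numbers: the turn, a rotation vector about the tool's x, y, z in rad, then the shift along the tool's x, y, z in cm, then the opening, from -1 (shut) to 1 (fully open). A call has 1 to 10 rows; each row is the pose to reach, as a shift and turn from the pose commanded when the call began, along the tool's axes at that moment; what a row does not reach only later rows make up. A row lasts 1/12 s, in which the tool goes at most 41.7 mm and 7.16 degrees, less where a joint would pass 70% of its speed; a pose out of reach is approached as far as the arm can. A call with a gripper value outside its range is refused whole. The fingers move at their own pace and stop on an object; the grip force is fixed at half the most. Time passes only in rows, so rows that repeat a pose let the fingers close. It gives the time, the measured TCP pose, the force and the opening at its end, in the units of the state.
- r.get_state(): the state, without advancing time (a new reading comes with each control period).
- cams.get_image(name): name is "scene" or "top" or "wrist"; returns a dict with "img" (420x560x3 uint8, red, green, blue), "depth" (420x560 float32, m along the optical axis (not along the pixel's ray), 0 where there is no reading), "vertical_fov" (degrees; the focal length in pixels is half the picture's height over the tangent of half this angle, whatever the lens; pixels are square), "cx", "cy" (the principal point, pixels), "R" (3x3) and "t" (3): a world point X has camera coordinates R X + t. Camera axes: x right, y down, z forward; pixel columns grow to the right and rows downward; lengths in m; the calibration is good to about 2 mm. The wrist camera is an equidistant fisheye: a pixel r from the principal point sees the ray r / f radians off the axis. A picture is of the moment at which its call begins.
- r.close_job(): hands the job in, once; it reports no verdict.
The state is a dict: "t": time; "q": joint angles; "qd": joint speeds; "joint_torque": joint torques, N m; "ee_pos": TCP position; "orientation": TCP orientation; "wrist_force": force on the tool from outside, world axes, zero at the start; "wrist_torque": the same for the moment, N m; "width": finger opening in m.
Only numpy, scipy, OpenCV 4.12 (cv2) and the standard library are available. Lean on these libraries where they do the work, as an engineer would, in place of code of your own. Each camera call takes 0.05 s, during which the arm holds its last target. There are 200 camera calls.

## Working session

There is one attempt and no reset: what is moved stays moved. The work goes in short steps, Python scripts to look and compute and a tool call to move; the robot and the scene stay as the last step left them, time stands still between calls to the robot, and variables do not carry over. Pictures are saved under pics/ and viewed, on a budget of 10 in all, crops included, one or two more only if the job needs it, and the job is handed in when it is done.

Besides the shell and the picture viewer there is one more tool, called after "Emit:" as name(argument=value, ...), one argument or row to a line, values as JSON. arm_command: Moves the arm, as the interface text tells. Its arguments: {"type":"object","properties":{"increments":{"type":"array"}},"required":["increments"]}

```bash
mkdir -p pics; ls; cat > h.py <<'E'
import numpy as np, cv2
from scipy.spatial.transform import Rotation as Ro
from workcell import r, cams
def get(n):
    d=cams.get_image(n); d['f']=d['img'].shape[0]/2/np.tan(np.radians(d['vertical_fov'])/2); return d
def save(d,fn): cv2.imwrite('pics/'+fn,d['img'][:,:,::-1])
def cloud(d):
    h,w=d['depth'].shape; u,v=np.meshgrid(np.arange(w),np.arange(h)); z=d['depth']
    c=np.stack([(u-d['cx'])/d['f']*z,(v-d['cy'])/d['f']*z,z],-1)
    X=(c-d['t'])@d['R']; X[z<=0]=np.nan; return X
def tool():
    s=r.get_state(); return np.array(s['ee_pos']),Ro.from_euler('xyz',s['orientation'],degrees=True).as_matrix(),s
E
python3 - <<'E'
from h import *
for n in('scene','top'):
    d=get(n); save(d,n+'1.png'); np.savez('pics/'+n+'1.npz',**d)
    print(n,d['R'].round(3).tolist(),np.round(d['t'],3),d['f'], (-d['R'].T@d['t']).round(3))
p,R,s=tool(); print(p,R.round(3).tolist(),s)
a=cv2.imread('pics/scene1.png');b=cv2.imread('pics/top1.png')
E
```

```text
pics
scene [[-0.346, 0.938, -0.005], [0.514, 0.185, -0.838], [-0.785, -0.293, -0.546]] [ 0.247 -0.222  2.008] 504.99341343794646 [1.775 0.397 0.911]
top [[-0.018, -1.0, 0.02], [-0.993, 0.015, -0.114], [0.114, -0.022, -0.993]] [-0.036  0.585  1.092] 412.25804116641507 [ 0.456 -0.022  1.152]
[ 0.2898924  -0.66363913  0.20074174] [[0.4, -0.001, 0.916], [-0.916, 0.002, 0.4], [-0.002, -1.0, -0.0]] {'t': 0.1, 'q': array([61.04594361, 33.92203733,  2.76866403, 92.22818961, -1.9087168 ,
       54.01381597, -1.93083246]), 'qd': array([ 0.08839838, -0.17978921,  0.03002686, -0.07349354,  0.01898683,
        0.05138274, -0.01771784]), 'joint_torque': array([ 3.88000786e-03, -5.50001800e+01,  1.55276008e+00, -1.98826754e+01,
        9.70222580e-03,  3.79527555e-03, -9.36877200e-06]), 'ee_pos': array([ 0.2898924 , -0.66363913,  0.20074174]), 'orientation': array([-90.00660356,   0.11771268, -66.39976461]), 'wrist_force': array([0.10613691, 0.74624789, 0.31066198]), 'wrist_torque': array([-0.03618789, -0.00016906,  0.00367179]), 'width': 0.08530834573612689}
```

View pics/scene1.png

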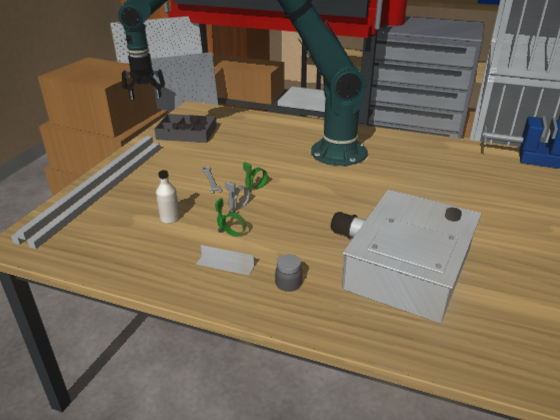

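View pics/top1.png

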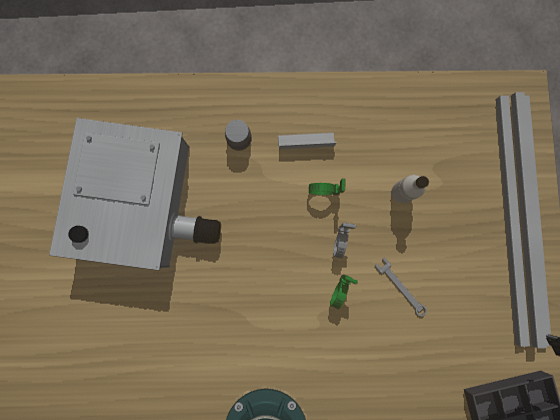

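The scene view shows the grey band clamp at (240,197) between two green look-alikes. In the top view it is at (343,240), with its key near (348,228). The capped stub is at (205,230) in the top view. The tank is on the left, and the spray, spanner, offcut and paste are around the band. Next I'll measure the poses.

```bash
python3 - <<'E'
from h import *
P={}
for n in('top','scene'):
    d=dict(np.load(f'pics/{n}1.npz')); X=cloud(d); P[n]=(d,X)
    m=(X[...,2]>.11)&(X[...,2]<.135)&(X[...,1]>.1)&(X[...,0]>.2)
    m=cv2.morphologyEx(m.astype(np.uint8),cv2.MORPH_OPEN,np.ones((5,5)))>0
    q=X[m]; rect=cv2.minAreaRect((q[:,:2]*1000).astype(np.float32)); print(n,'tank',rect,np.median(q[:,2]))
    # cap : dark pixels
    g=d['img'].max(-1)<60
    mm=g&(X[...,2]>.01)&(X[...,2]<.09)&(X[...,1]>.0)&(X[...,1]<.25)&(X[...,0]>.35)&(X[...,0]<.75)
    q=X[mm]; print('cap',len(q),q.min(0).round(3),q.max(0).round(3))
    im=d['img'].astype(int); grey=(abs(im[...,0]-im[...,1])<25)&(abs(im[...,2]-im[...,1])<25)
    mm=grey&(X[...,2]>.006)&(X[...,2]<.13)&(X[...,1]>-.27)&(X[...,1]<-.1)&(X[...,0]>.4)&(X[...,0]<.6)
    q=X[mm]; print('band',len(q))
    for zl,zh in((.0,.03),(.03,.06),(.06,.08),(.08,.1),(.1,.12)):
        k=q[(q[:,2]>zl)&(q[:,2]<zh)]
        if len(k)>3: print(zl,len(k),k.mean(0).round(4),k.min(0).round(3),k.max(0).round(3), cv2.minAreaRect((k[:,:2]*1000).astype(np.float32)))
    q=X[(X[...,2]>.006)&(X[...,2]<.2)&(X[...,1]<.2)&(X[...,1]>-.4)&(X[...,0]>.3)]
im=P['top'][0]['img'][180:320,270:450]; a=cv2.resize(im,None,fx=4,fy=4,interpolation=cv2.INTER_CUBIC)
cv2.imwrite('pics/crop1.png',a[:,:,::-1])
E
```

```text
top tank ((627.0223388671875, 361.87518310546875), (273.544677734375, 352.48565673828125), 81.35308074951172) 0.12712929333382456
cap 605 [0.5   0.115 0.024] [0.572 0.184 0.08 ]
band 377
0.0 44 [ 0.4925 -0.2041  0.0125] [ 0.4   -0.216  0.006] [ 0.539 -0.194  0.029] ((469.50872802734375, -204.03054809570312), (138.70404052734375, 21.067062377929688), 1.4868781566619873)
0.03 86 [ 0.5021 -0.2116  0.0524] [ 0.454 -0.231  0.031] [ 0.537 -0.191  0.06 ] ((496.0342712402344, -209.48550415039062), (25.549583435058594, 81.1166763305664), 74.34458923339844)
0.06 178 [ 0.4917 -0.2093  0.0684] [ 0.465 -0.226  0.06 ] [ 0.532 -0.193  0.08 ] ((497.10455322265625, -211.07125854492188), (22.222400665283203, 70.16251373291016), 76.04413604736328)
0.08 13 [ 0.5236 -0.2126  0.0931] [ 0.401 -0.226  0.083] [ 0.541 -0.204  0.1  ] ((471.2041931152344, -215.6172332763672), (139.6616668701172, 21.889217376708984), 0.5081290006637573)
0.1 56 [ 0.536  -0.2199  0.1103] [ 0.529 -0.236  0.102] [ 0.543 -0.204  0.116] ((536.3523559570312, -220.0198211669922), (32.503936767578125, 9.802359580993652), 79.6433486938476
[... 388 characters left out ...]
-0.2094  0.0449] [ 0.454 -0.228  0.031] [ 0.549 -0.186  0.059] ((502.51397705078125, -207.7413330078125), (25.80311393737793, 95.70649719238281), 76.7464370727539)
0.06 72 [ 0.511  -0.2108  0.0684] [ 0.473 -0.223  0.06 ] [ 0.545 -0.191  0.08 ] ((507.4892578125, -210.9208984375), (26.086475372314453, 75.80464172363281), 78.64559936523438)
0.08 47 [ 0.5416 -0.2178  0.0913] [ 0.534 -0.236  0.082] [ 0.549 -0.202  0.1  ] ((542.6928100585938, -219.44119262695312), (36.34236526489258, 11.98955249786377), 79.95917510986328)
0.1 41 [ 0.5406 -0.2169  0.1072] [ 0.532 -0.233  0.1  ] [ 0.548 -0.201  0.116] ((540.17041015625, -216.7100830078125), (33.80316162109375, 12.599270820617676), 76.94590759277344)
```

View pics/crop1.png

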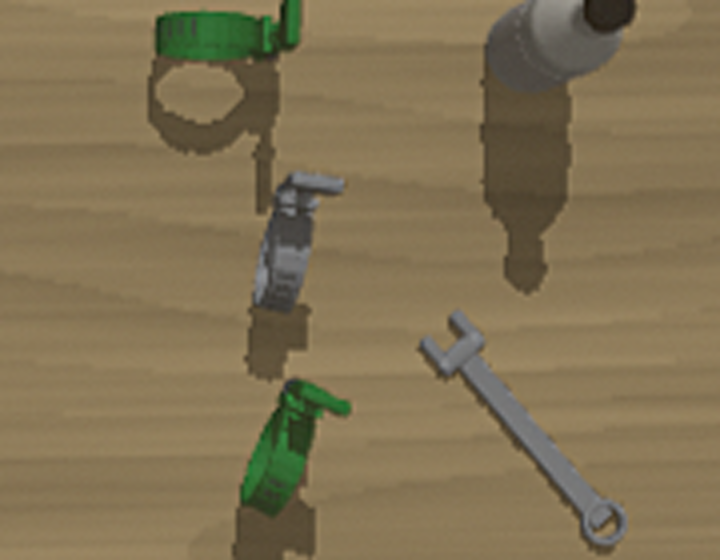

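The crop shows the grey band at (285,250), with its key at (318,184), pointing away from the robot. No flip is needed because its axis is only about 5° off the stub's. Next I'll add a planner helper and fit the cap.

```bash
cat >> h.py <<'E'
def plan(tx,ty,tz,yaw):
    p,R,s=tool(); y0=np.degrees(np.arctan2(R[1,0],R[0,0])); dy=(yaw-y0+180)%360-180
    D=Ro.from_euler('z',yaw,degrees=True).as_matrix()@np.array([[1,0,0],[0,0,1],[0,-1,0]]).astype(float)
    print('pos',p.round(4),'yaw',round(y0,2),'F',np.round(s['wrist_force'],1),'T',np.round(s['wrist_torque'],3),'w',round(s['width'],4),'t',round(s['t'],2))
    print('turn',Ro.from_matrix(R.T@D).as_rotvec().round(3),'shift cm',(R.T@(np.array([tx,ty,tz])-p)*100).round(2))
def capfit(X,img,yaw=-8.7,c=(.535,.154),ex=None):
    # local coords about seat: a along outward, b along tank x, z
    a=np.radians(yaw); tx=np.array([np.cos(a),np.sin(a)]); ty=np.array([-np.sin(a),np.cos(a)])
    d=X[...,:2]-c; return d@tx, -(d@ty), X[...,2]
E
python3 - <<'E'
from h import *
from scipy.optimize import least_squares
for n in('top','scene'):
    d=dict(np.load(f'pics/{n}1.npz')); X=cloud(d)
    b,o,z=capfit(X,None); dark=d['img'].max(-1)<70
    m=dark&(abs(b)<.05)&(o>-.03)&(o<.045)&(z>.02)
    e=o[m].max()
    for lo,hi,rad in((-.012,.013,.0315),(.015,.024,.0325)):
        k=m&(o>lo)&(o<hi); B,Z=b[k],z[k]
        f=lambda p:np.hypot(B-p[0],Z-p[1])-rad
        s=least_squares(f,[0,.04],loss='soft_l1',f_scale=.001); print(n,lo,k.sum(),s.x.round(4),'rms',np.sqrt(np.mean(s.fun**2)).round(4))
    k=m; print('outward range',np.sort(o[k])[[0,5,-6,-1]].round(4))
plan(.5385,-.2185,.17,-11)
E
```

```text
top -0.012 226 [-0.0013  0.0398] rms 0.0017
top 0.015 78 [-0.0001  0.0395] rms 0.0017
outward range [-0.0255 -0.0248  0.0368  0.0372]
scene -0.012 165 [0.     0.0393] rms 0.0026
scene 0.015 68 [-0.0009  0.0394] rms 0.0031
outward range [-0.0278 -0.0256  0.0331  0.0354]
pos [ 0.2899 -0.6636  0.2007] yaw -66.4 F [0.1 0.7 0.3] T [-0.036 -0.     0.004] w 0.0853 t 0.1
turn [-0.001 -0.967 -0.002] shift cm [-30.83   3.13  40.6 ]
```

Emit:
arm_command(
  increments=[
    [0,-0.97,0,-30.8,0,40.6,0],
    [0,-0.97,0,-30.8,0,40.6,0],
    [0,-0.97,0,-30.8,0,40.6,0],
    [0,-0.97,0,-30.8,0,40.6,0],
    [0,-0.97,0,-30.8,0,40.6,0],
    [0,-0.97,0,-30.8,0,40.6,0],
    [0,-0.97,0,-30.8,0,40.6,0],
    [0,-0.97,0,-30.8,0,40.6,0],
    [0,-0.97,0,-30.8,0,40.6,0],
    [0,-0.97,0,-30.8,0,40.6,0],
  ],
)

```text
t: 0.93
ee_pos: [0.4937, -0.2989, 0.2015]
orientation: [-90.0, 0.0, -10.8]
wrist_force: [0.2, -0.5, -0.2]
width: 0.0426
```

```bash
python3 - <<'E'
from h import *
plan(.5385,-.2185,.17,-11)
E
```

```text
pos [ 0.4937 -0.2989  0.2015] yaw -10.84 F [ 0.2 -0.5 -0.2] T [-0.115 -0.019  0.068] w 0.0426 t 0.93
turn [-0.     0.003 -0.001] shift cm [2.89 3.16 8.74]
```

Emit:
arm_command(
  increments=[
    [0,0,0,2.9,0,8.7,0],
    [0,0,0,2.9,0,8.7,0],
    [0,0,0,2.9,3.1,8.7,0],
    [0,0,0,2.9,3.1,8.7,0],
    [0,0,0,2.9,3.1,8.7,0],
  ],
)

```text
t: 1.35
ee_pos: [0.5372, -0.2194, 0.1694]
orientation: [-90.0, 0.2, -10.7]
wrist_force: [-0.5, -0.8, 0.6]
width: 0.0427
```

```bash
python3 - <<'E'
from h import *
plan(.5385,-.2185,.082,-11)
d=get('wrist'); print(d['R'].round(3).tolist(),d['t'].round(3),d['f'],d['cx'],d['cy']); save(d,'wrist2.png'); np.savez('pics/wrist2.npz',**d)
def proj(X):
    c=d['R']@X+d['t']; r_=np.hypot(c[0],c[1]); th=np.arctan2(r_,c[2]); return np.array([d['cx'],d['cy']])+d['f']*th*c[:2]/r_
print('keytop',proj(np.array([.5385,-.2185,.112])),'tcp',proj(np.array(r.get_state()['ee_pos'])))
im=d['img'].copy()
for X in ([.5385,-.2185,.112],[.5385+.0033,-.2185+.0167,.112],[.5385-.0033,-.2185-.0167,.112]): cv2.circle(im,tuple(int(round(float(v))) for v in proj(np.array(X))),2,(255,0,0),-1)
cv2.imwrite('pics/wrist2m.png',im[:,:,::-1])
E
```

```text
pos [ 0.5372 -0.2194  0.1694] yaw -10.69 F [-0.5 -0.8  0.6] T [-0.071  0.029  0.005] w 0.0427 t 1.35
turn [-0.     0.005 -0.004] shift cm [0.15 8.74 0.11]
[[0.983, -0.186, -0.004], [-0.178, -0.947, 0.269], [-0.054, -0.263, -0.963]] [-0.568 -0.137  0.318] 325.19226210127806 279.07413162804085 215.43920965525018
keytop [281.14010634 220.81181149] tcp [280.5962875  255.19860927]
```

View pics/wrist2m.png

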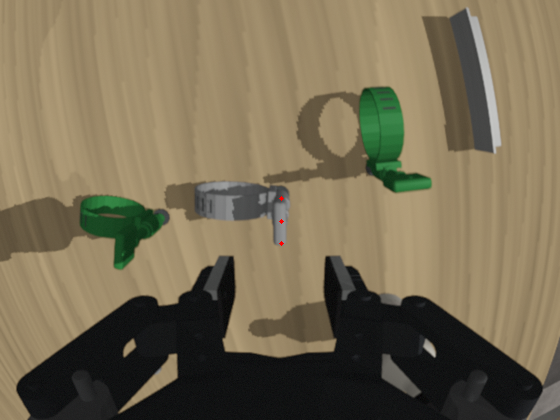

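The wrist view shows the key at (280,200)–(280,244). My predicted marks lie on it, and both fingers straddle it clear of the green bands. I'll descend and grip.

Emit:
arm_command(
  increments=[
    [0,0,0,0.15,4,0.1,0],
    [0,0,0,0.15,7,0.1,0],
    [0,0,0,0.15,8.7,0.1,0],
    [0,0,0,0.15,8.7,0.1,0],
    [0,0,0,0.15,8.7,0.1,0],
    [0,0,0,0.15,8.7,0.1,-1],
    [0,0,0,0.15,8.7,0.1,-1],
    [0,0,0,0.15,8.7,0.1,-1],
    [0,0,0,0.15,8.7,0.1,-1],
    [0,0,0,0.15,8.7,0.1,-1],
  ],
)

```text
t: 2.23
ee_pos: [0.5406, -0.2202, 0.0847]
orientation: [-90.0, -0.1, -10.8]
wrist_force: [-0.1, -0.1, 0.0]
width: -0.0004
```

```bash
python3 - <<'E'
from h import *
plan(.5385,-.2185,.182,-11)
E
```

```text
pos [ 0.5406 -0.2202  0.0847] yaw -10.83 F [-0.1 -0.1  0. ] T [ 0.002  0.062 -0.017] w -0.0004 t 2.23
turn [0.    0.003 0.002] shift cm [-0.22 -9.73  0.13]
```

```bash
python3 - <<'E'
from h import *
d=get('wrist'); e=get('scene')
np.savez('pics/scene3.npz',**e)
a=d['img'][100:420,120:440]; b=cv2.resize(e['img'][130:260,160:300],None,fx=3.2,fy=3.2,interpolation=cv2.INTER_CUBIC)
h=max(a.shape[0],b.shape[0]); c=np.zeros((h,a.shape[1]+b.shape[1],3),np.uint8); c[:a.shape[0],:a.shape[1]]=a; c[:b.shape[0],a.shape[1]:]=b
cv2.imwrite('pics/c3.png',c[:,:,::-1]); print(c.shape)
E
```

```text
(416, 768, 3)
```

View pics/c3.png

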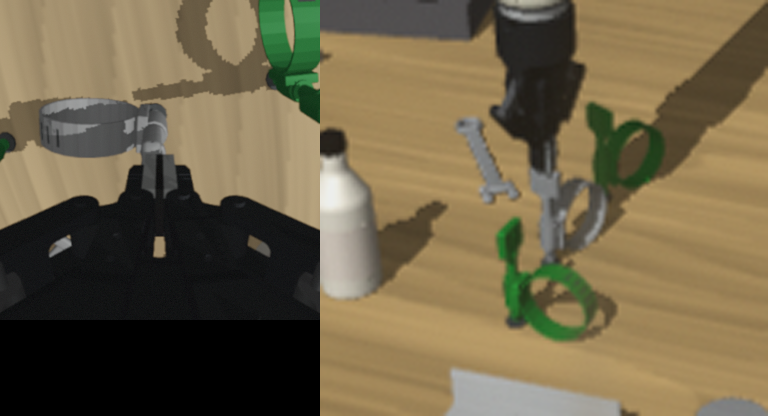

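The view shows that the fingers shut just short of the key at crop (155,165). I'll measure the offset from depth.

```bash
python3 - <<'E'
from h import *
d=dict(np.load('pics/scene3.npz')); X=cloud(d); im=d['img'].astype(int)
box=np.zeros(im.shape[:2],bool); box[165:215,215:245]=1
g=im.max(-1)
for v in range(168,214,2):
    print(v,' '.join('%3d/%4d/%4d/%3d'%(g[v,u],X[v,u,0]*1e3,X[v,u,1]*1e3,X[v,u,2]*1e3) for u in range(224,238,2)))
d=get('top');X=cloud(d)
m=(X[...,2]>.04)&(X[...,2]<.13)&(X[...,0]>.4)&(X[...,0]<.58)&(X[...,1]>-.27)&(X[...,1]<-.15);print(m.sum())
E
```

```text
168  35/ 582/-213/188  35/ 541/-227/165  40/ 560/-211/177  36/ 561/-204/179  36/ 539/-208/167  53/ 536/-202/167 136/ 247/-334/ -5
170  33/ 584/-212/183  33/ 569/-213/175  34/ 559/-212/169  35/ 556/-207/169  36/ 534/-211/157  74/ 537/-202/160 163/ 268/-324/  0
172  33/ 583/-214/175  34/ 577/-210/173  35/ 568/-208/168  35/ 554/-208/161  46/ 535/-211/150 141/ 286/-324/  0 159/ 280/-319/ -2
174  92/ 570/-221/160  35/ 573/-212/163  35/ 555/-214/153  55/ 555/-208/155  46/ 541/-208/147 134/ 301/-318/  0 161/ 298/-311/  0
176 144/ 325/-347/  0  38/ 550/-225/141  37/ 552/-217/144  60/ 549/-211/144  57/ 544/-207/142 127/ 319/-309/  3 161/ 315/-303/  2
178 151/ 346/-337/  3  41/ 553/-224/136  40/ 554/-216/138  68/ 549/-212/136  56/ 548/-205/137 117/ 331/-304/  2 152/ 328/-297/  2
180 155/ 352/-334/  0  40/ 556/-222/131  40/ 552/-218/130  70/ 543/-215/125  58/ 547/-206/129 149/ 339/-301/ -1 163/ 340/-292/  1
182 165/ 367/-327/  0  82/ 553/-225/122  45/ 556/-216/125  73/ 551/-212/123  63/ 547/-207/122 142/ 359/-291/  3 165/ 354/-286/  1
184 165/ 377/-323/ -1 129/ 539/-232/105 103/ 544/-223/110  9
[... 1193 characters left out ...]
6/-212/ 47  99/ 529/-213/ 36 105/ 535/-203/ 42
204 156/ 504/-262/  3 153/ 493/-261/ -2 126/ 496/-251/  1 130/ 543/-221/ 35 111/ 546/-212/ 39  87/ 535/-210/ 33  74/ 535/-203/ 34
206 156/ 515/-257/  3 157/ 508/-253/  0 150/ 507/-246/  0 129/ 548/-218/ 31 110/ 547/-212/ 32  88/ 540/-208/ 28  75/ 529/-206/ 22
208 162/ 520/-255/ -1 161/ 515/-251/ -3 160/ 516/-243/ -1 127/ 542/-222/ 19  88/ 544/-214/ 22  87/ 511/-223/  0  79/ 512/-215/  2
210 153/ 533/-249/  0 154/ 533/-241/  2 153/ 526/-238/ -1 103/ 540/-224/  9  93/ 542/-216/ 12  74/ 521/-219/  0 122/ 520/-212/  0
212 151/ 545/-243/  1 150/ 538/-240/ -2 137/ 541/-231/  1  80/ 544/-222/  5  91/ 539/-217/  3  83/ 540/-209/  5 125/ 528/-208/ -1
275
```

```bash
python3 - <<'E'
from h import *
d=get('wrist'); np.savez('pics/wrist4.npz',**d)
h,w=d['depth'].shape; u,v=np.meshgrid(np.arange(w),np.arange(h)); x,y=u-d['cx'],v-d['cy']; rr=np.hypot(x,y)+1e-9; th=rr/d['f']
z=d['depth']; c=np.stack([np.tan(th)*x/rr*z,np.tan(th)*y/rr*z,z],-1); X=(c-d['t'])@d['R']
p,R,s=tool(); print(p, s['width'],-d['R'].T@d['t'])
for vv in range(196,352,6): print(vv,' '.join('%3d/%4d/%4d/%3d'%(d['img'][vv,uu].max(),*(X[vv,uu]*1e3)) for uu in range(258,298,5)))
a=cv2.resize(d['img'][190:340,180:380],None,fx=4,fy=4,interpolation=cv2.INTER_CUBIC); cv2.imwrite('pics/w4.png',a[:,:,::-1])
E
```

```text
[ 0.54012412 -0.21999237  0.08394394] -0.0001487289632315616 [ 0.55302714 -0.15196719  0.25550111]
196 104/ 526/-203/  0 104/ 553/-151/255 104/ 533/-204/ -1  99/ 537/-205/ -1  97/ 541/-206/  0 100/ 545/-206/  0 103/ 549/-207/ -1 103/ 553/-208/  0
202 166/ 524/-208/  0 158/ 529/-208/  0 159/ 533/-209/  0 155/ 536/-210/  0 158/ 540/-210/  0 160/ 544/-211/  0 163/ 548/-212/  0 164/ 552/-213/  0
208 101/ 526/-206/ 25  71/ 531/-205/ 32  87/ 534/-206/ 30  72/ 536/-214/  3  73/ 540/-214/  3  79/ 544/-215/  3 163/ 547/-217/  0 163/ 551/-218/  0
214  67/ 527/-207/ 41  74/ 531/-206/ 46  95/ 535/-206/ 47  70/ 537/-211/ 31  87/ 540/-212/ 30  92/ 543/-215/ 23 157/ 547/-222/ -1 164/ 551/-223/ -1
220 114/ 528/-207/ 53 138/ 531/-208/ 54 113/ 534/-209/ 53  80/ 537/-211/ 46  90/ 540/-212/ 46 109/ 543/-214/ 41 158/ 546/-227/  0 163/ 550/-228/ -1
226 119/ 527/-211/ 53 137/ 530/-212/ 52  82/ 534/-213/ 53  75/ 539/-203/ 85  91/ 540/-213/ 54 149/ 543/-215/ 50 148/ 545/-232/  0 162/ 549/-233/  0
232  80/ 526/-216/ 53  74/ 530/-216/ 54  66/ 537/-203/ 94  77/ 540/-203/ 97  96/ 542/-204/ 94 137/ 542/-218/ 55 1
[... 2146 characters left out ...]
  16/ 539/-206/173  22/ 538/-216/159  21/ 539/-222/150  20/ 541/-219/155  19/ 544/-210/168  20/ 547/-204/178
328  19/ 537/-201/183  29/ 539/-201/182  21/ 538/-208/173  20/ 538/-218/160  22/ 538/-225/150  20/ 541/-222/155  23/ 543/-218/160  22/ 546/-207/177
334  18/ 538/-200/187  23/ 538/-203/183  22/ 536/-219/162  21/ 537/-221/159  24/ 538/-228/150  34/ 540/-224/155  24/ 543/-221/160  18/ 546/-208/179
340  17/ 538/-201/189  21/ 538/-206/182  26/ 535/-222/161  33/ 537/-222/161 158/ 515/-345/  0 139/ 519/-346/ -1  20/ 542/-223/161  18/ 546/-210/179
346  24/ 538/-201/191  18/ 538/-206/184  21/ 535/-224/161  57/ 536/-225/161 158/ 513/-353/ -1 154/ 518/-355/ -2  21/ 542/-226/161  17/ 545/-211/180
```

View pics/w4.png

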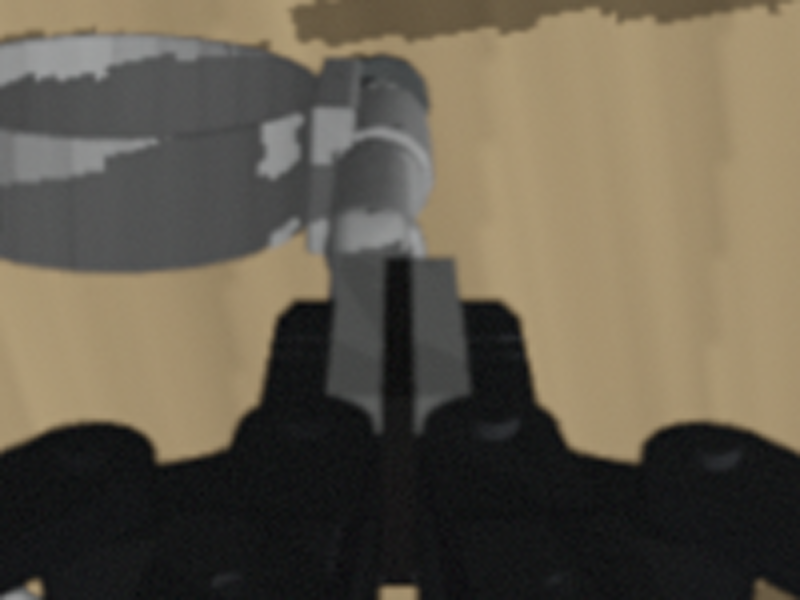

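The crop shows both cameras agreeing. The shut fingertips are at z≈0.117, directly above the key top (0.112), although the reported TCP is z 0.084. So the real tips are about 33 mm behind the reported TCP. I'll check `tcp_to_grasp` and the rest of `r`'s attributes.

```bash
python3 - <<'E'
from h import *
print(r.tcp_to_grasp,[a for a in dir(r) if a[0]!='_'])
plan(.5395,-.2195,.052,-11)
E
```

```text
0.0187 ['MotionError', 'close_job', 'get_state', 'tcp_to_grasp']
pos [ 0.5401 -0.22    0.0839] yaw -10.82 F [ 0.6  1.2 -0.3] T [0.008 0.033 0.042] w -0.0001 t 2.43
turn [0.    0.003 0.   ] shift cm [-0.07  3.19  0.04]
```

Emit:
arm_command(
  increments=[
    [0,0,0,0,0,0,0],
    [0,0,0,0,0,0,0],
    [0,0,0,0,0,0,0],
    [0,0,0,0,0,0,0],
    [0,0,0,-0.1,1,0.1,0],
    [0,0,0,-0.1,1.5,0.1,0],
    [0,0,0,-0.1,1.5,0.1,0],
  ],
)

```text
t: 3.02
ee_pos: [0.5379, -0.2184, 0.0671]
orientation: [-90.0, 0.2, -10.8]
wrist_force: [-0.2, 0.5, 0.7]
width: 0.0431
```

Emit:
arm_command(
  increments=[
    [0,0,0,0.1,1,-0.1,0],
    [0,0,0,0.1,1.5,-0.1,0],
    [0,0,0,0.1,1.5,-0.1,0],
    [0,0,0,0.1,1.5,-0.1,-1],
    [0,0,0,0.1,1.5,-0.1,-1],
    [0,0,0,0.1,1.5,-0.1,-1],
    [0,0,0,0.1,1.5,-0.1,-1],
    [0,0,0,0.1,1.5,-0.1,-1],
  ],
)

```text
t: 3.68
ee_pos: [0.54, -0.22, 0.054]
orientation: [-90.0, -0.0, -10.8]
wrist_force: [-0.6, 0.3, -0.5]
width: 0.009
```

```bash
python3 - <<'E'
from h import *
plan(.5385,-.2185,.152,-11)
d=get('wrist'); a=cv2.resize(d['img'][170:340,160:400],None,fx=2.5,fy=2.5); cv2.imwrite('pics/w5.png',a[:,:,::-1])
E
```

```text
pos [ 0.54  -0.22   0.054] yaw -10.83 F [-0.6  0.3 -0.5] T [-0.053  0.063  0.012] w 0.009 t 3.68
turn [0.    0.003 0.   ] shift cm [-0.18 -9.8   0.12]
```

Gripped: the width reads 9 mm. Lift and carry towards a point in front of the stub.

Emit:
arm_command(
  increments=[
    [0,0,0,0,-4,0,-1],
    [0,0,0,0,-8,0,-1],
    [0,0,0,0,-10,0,-1],
    [0,0,0,0,-10,0,-1],
  ],
)

```text
t: 4.07
ee_pos: [0.544, -0.2211, 0.1587]
orientation: [-90.1, -0.6, -10.8]
wrist_force: [0.6, -0.7, -2.3]
width: 0.009
```

```bash
python3 - <<'E'
from h import *
plan(.5711,.0857,.154,-5.5)
E
```

```text
pos [ 0.544  -0.2211  0.1587] yaw -10.84 F [ 0.6 -0.7 -2.3] T [-0.018 -0.153  0.015] w 0.009 t 4.07
turn [ 0.002 -0.093  0.01 ] shift cm [-3.11  0.4  30.65]
```

Emit:
arm_command(
  increments=[
    [0,-0.03,0,-1,0,3,-1],
    [0,-0.05,0,-2,0,6,-1],
    [0,-0.09,0,-3,0,10,-1],
    [0,-0.09,0,-3,0,14,-1],
    [0,-0.09,0,-3,0,18,-1],
    [0,-0.09,0,-3,0,22,-1],
    [0,-0.09,0,-3,0,26,-1],
    [0,-0.09,0,-3,0,29,-1],
    [0,-0.09,0,-3,0,30.5,-1],
    [0,-0.09,0,-3,0,30.5,-1],
  ],
)

```text
t: 4.9
ee_pos: [0.5676, 0.0917, 0.1528]
orientation: [-89.8, 0.0, -5.2]
wrist_force: [-0.1, 0.8, -3.1]
width: 0.009
```

```bash
python3 - <<'E'
from h import *
plan(.5711,.0857,.0585,-5.5)
E
```

```text
pos [0.5676 0.0917 0.1528] yaw -5.2 F [-0.1  0.8 -3.1] T [ 0.025 -0.065  0.03 ] w 0.009 t 4.9
turn [-0.004  0.005 -0.001] shift cm [ 0.4   9.43 -0.6 ]
```

Emit:
arm_command(
  increments=[
    [0,0,0,0.3,3,-0.6,-1],
    [0,0,0,0.3,6,-0.6,-1],
    [0,0,0,0.3,8.5,-0.6,-1],
    [0,0,0,0.3,9.4,-0.6,-1],
    [0,0,0,0.3,9.4,-0.6,-1],
    [0,0,0,0.3,9.4,-0.6,-1],
    [0,0,0,0.3,9.4,-0.6,-1],
  ],
)

```text
t: 5.48
ee_pos: [0.5714, 0.0788, 0.0609]
orientation: [-90.0, -0.1, -5.7]
wrist_force: [-0.1, 0.5, -2.5]
width: 0.0089
```

```bash
cat > fit.py <<'E'
from h import *
from scipy.optimize import least_squares
# ring fit in seat frame: b (tank x), o (outward), z ; ring: outer radius 36 axis ~ o
def ringfit(d,n):
    X=cloud(d); b,o,z=capfit(X,None,c=(.535,.154)); im=d['img'].astype(int)
    grey=(im.max(-1)-im.min(-1)<30)&(im.max(-1)>50)
    res=[]
    m=grey&(b>-.045)&(b<.075)&(o>.035)&(o<.09)&(z>.005)&(z<.135)
    B,O,Z=b[m],o[m],z[m]; 
    r0=m&(b<.03)&(z<.085); B,O,Z=b[r0],o[r0],z[r0]
    f=lambda p:np.minimum(abs(np.hypot(B-p[0],Z-p[1])-.036),abs(np.hypot(B-p[0],Z-p[1])-.034))
    s=least_squares(f,[0,.04],loss='soft_l1',f_scale=.001)
    A=np.c_[np.ones_like(B),B,Z-.04]; k=None
    print(n,'ring centre b,z',s.x.round(4),len(B),'o range',np.percentile(O,[2,50,98]).round(4))
    # edge line fit: ring outward plane: per b-bin O median near extremes
    lo=np.linspace(-.036,.03,7)
    print(' o(b):',[ (round(float(np.median(B[q])),3),round(float(np.percentile(O[q],5)),4),round(float(np.percentile(O[q],95)),4)) for q in [(B>=l)&(B<h) for l,h in zip(lo,lo[1:])] if q.sum()>5])
    k=m&(z>.088)&(z<.125)&(b>.03); print(' key pts',k.sum(),'mean',b[k].mean().round(4),o[k].mean().round(4),'zmax',np.percentile(z[k],95).round(4) if k.any() else 0)
E
python3 - <<'E'
from fit import *
p,R,s=tool(); print(p,s['orientation'],s['wrist_force'],s['width'])
ims=[]
for n in('top','scene'):
    d=get(n); np.savez(f'pics/{n}6.npz',**d); ringfit(d,n); ims.append(d['img'])
a=cv2.resize(ims[0][180:300,160:290],None,fx=3,fy=3); b=cv2.resize(ims[1][170:290,290:420],None,fx=3,fy=3)
cv2.imwrite('pics/c6.png',np.hstack([a,b])[:,:,::-1])
E
```

```text
[0.57138864 0.07880493 0.06089083] [-89.96732605  -0.1208147   -5.69585121] [-0.07383988  0.51334165 -2.45177985] 0.00890187123131603Traceback (most recent call last):
  File "<stdin>", line 5, in <module>
  File "fit.py", line 14, in ringfit
    print(n,'ring centre b,z',s.x.round(4),len(B),'o range',np.percentile(O,[2,50,98]).round(4))
                                                            ~~~~~~~~~~~~~^^^^^^^^^^^^^
    return _quantile_unchecked(
        a, q, axis, out, overwrite_input, method, keepdims, weights)
    return _ureduce(a,
                    func=_quantile_ureduce_func,
    ...<5 lines>...
                    overwrite_input=overwrite_input,
                    method=method)
    r = func(a, **kwargs)
    result = _quantile(arr,
                       quantiles=q,
    ...<2 lines>...
                       out=out,
                       weights=wgt)
    slices_having_nans = np.isnan(arr[-1, ...])
                                  ~~~^^^^^^^^^
IndexError: index -1 is out of bounds for axis 0 with size 0
```

```bash
sed -i 's/>50)/>30)/; s/    r0=m/    print(n,m.sum())\n    if m.sum()<20: return\n    r0=m/' fit.py; python3 - <<'E'
from fit import *
ims=[]
for n in('top','scene'):
    d=get(n); np.savez(f'pics/{n}6.npz',**d); ims.append(d['img'])
    try: ringfit(d,n)
    except Exception as e: print(n,e)
a=cv2.resize(ims[0][180:300,160:290],None,fx=3,fy=3); b=cv2.resize(ims[1][170:290,290:420],None,fx=3,fy=3)
cv2.imwrite('pics/c6.png',np.hstack([a,b])[:,:,::-1])
E
```

```text
top 0
scene 431
scene ring centre b,z [0.0012 0.0438] 175 o range [0.0566 0.0649 0.0784]
 o(b): [(-0.031, 0.0574, 0.0777), (-0.02, 0.0566, 0.0773), (-0.01, 0.0584, 0.0742), (0.003, 0.0569, 0.0699), (0.013, 0.0468, 0.0633), (0.026, 0.057, 0.07)]
 key pts 95 mean 0.0575 0.0631 zmax 0.1214
```

View pics/c6.png

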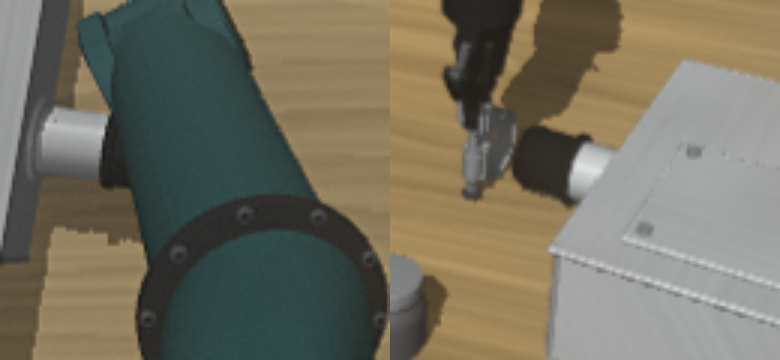

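The left half (top view) has the clamp hidden by the arm. The right half (scene view) shows the ring at (500,150) just in front of the cap, standing square to it. I'll measure with wrist depth, which sees both parts.

```bash
cat >> h.py <<'E'
def wcloud(d):
    h,w=d['depth'].shape; u,v=np.meshgrid(np.arange(w),np.arange(h)); x,y=u-d['cx'],v-d['cy']; rr=np.hypot(x,y)+1e-9; th=rr/d['f']
    z=d['depth']; X=(np.stack([np.tan(th)*x/rr*z,np.tan(th)*y/rr*z,z],-1)-d['t'])@d['R']; X[z<=0]=np.nan; return X
E
python3 - <<'E'
from h import *
from scipy.optimize import least_squares
d=get('wrist'); np.savez('pics/wrist7.npz',**d); X=wcloud(d); b,o,z=capfit(X,None); im=d['img'].astype(int)
g=im.max(-1); grey=(g-im.min(-1)<35)
def circ(m,rs,nm):
    B,Z=b[m],z[m]
    f=lambda p:np.min([abs(np.hypot(B-p[0],Z-p[1])-q) for q in rs],0)
    s=least_squares(f,[0,.04],loss='soft_l1',f_scale=.0007); print(nm,m.sum(),s.x.round(4),np.median(abs(s.fun)).round(4))
base=(abs(b)<.04)&(z>.035)&(z<.085)
circ(base&(o>.015)&(o<.024)&(g<90),[.0325],'bulge')
circ(base&(o>-.012)&(o<.012)&(g<90),[.0315],'seat')
m=base&(o>.05)&(o<.09)&grey&(b<.028); circ(m,[.036],'ring'); print(np.percentile(o[m],[1,5,50,95,99]).round(4))
for l in np.arange(-.036,.028,.008):
    q=m&(b>=l)&(b<l+.008)
    if q.sum()>8: print(round(l,3),q.sum(),np.percentile(o[q],[3,97]).round(4))
a=cv2.resize(d['img'],None,fx=1.3,fy=1.3); cv2.imwrite('pics/w7.png',a[:,:,::-1])
p,R,s=tool();print(p)
E
```

```text
bulge 1803 [-0.0006  0.039 ] 0.0004
seat 4847 [-0.0008  0.0392] 0.0004
ring 3810 [0.0005 0.0434] 0.0004
[0.0576 0.0583 0.0677 0.0787 0.0799]
-0.036 226 [0.0574 0.0773]
-0.028 315 [0.0576 0.0789]
-0.02 417 [0.0578 0.079 ]
-0.012 513 [0.058  0.0792]
-0.004 568 [0.0582 0.0795]
0.004 601 [0.0582 0.0795]
0.012 613 [0.0588 0.0794]
0.02 557 [0.0587 0.0792]
[0.571312   0.07905262 0.06113429]
```

View pics/w7.png

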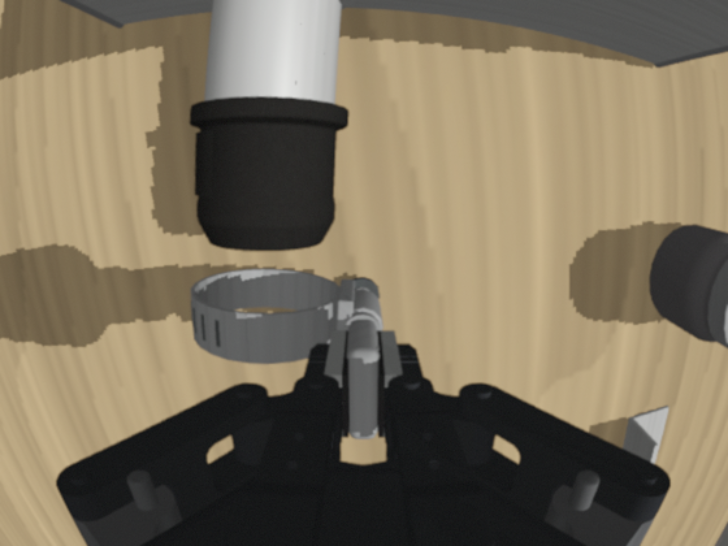

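The wrist view shows the ring at (265,315) facing the cap at (265,175). Relative to the bulge axis the ring is 1.1 mm to +x, 4.4 mm high, and about 1.2° off in yaw. I'll correct that and approach.

Emit:
arm_command(
  increments=[
    [0,-0.02,0,-0.1,0.44,0,-1],
    [0,-0.02,0,-0.1,0.44,0,-1],
    [0,-0.02,0,-0.06,0.44,1,-1],
    [0,-0.02,0,0,0.44,2,-1],
    [0,-0.02,0,0,0.44,2,-1],
    [0,-0.02,0,0,0.44,2,-1],
  ],
)

```text
t: 6.18
ee_pos: [0.5726, 0.101, 0.0556]
orientation: [-89.9, -0.0, -4.4]
wrist_force: [-1.0, 0.4, -2.9]
width: 0.0088
```

```bash
cat > wf.py <<'E'
from h import *
from scipy.optimize import least_squares
def wfit():
    d=get('wrist'); X=wcloud(d); b,o,z=capfit(X,None); im=d['img'].astype(int); g=im.max(-1); grey=(g-im.min(-1)<35)
    def circ(m,rad,nm):
        if m.sum()<50: print(nm,'few',m.sum()); return
        B,Z=b[m],z[m]; s=least_squares(lambda p:np.hypot(B-p[0],Z-p[1])-rad,[0,.04],loss='soft_l1',f_scale=.0007); print(nm,m.sum(),s.x.round(4),np.median(abs(s.fun)).round(4))
    rad=np.hypot(b+.0007,z-.0391); base=(abs(b)<.04)&(z>.035)&(z<.085)
    circ(base&(g<60)&(o>.015)&(o<.024),.0325,'bulge'); circ(base&(g<60)&(o>-.012)&(o<.012),.0315,'seat')
    m=base&grey&(g>62)&(b<.028)&(o>-.025)&(o<.09); circ(m,.036,'ring'); 
    if m.sum()>50:
        print(' o pct',np.percentile(o[m],[2,50,98]).round(4))
        L=[(l+.004,*np.percentile(o[q],[3,97])) for l in np.arange(-.036,.028,.008) for q in [m&(b>=l)&(b<l+.008)] if q.sum()>15]
        L=np.array(L); print(' slope deg near/far',[np.degrees(np.polyfit(L[:,0],L[:,k],1)[0]).round(2) for k in(1,2)],'mid',[np.mean(L[:,k]).round(4) for k in (1,2)])
    p,R,s=tool(); print('pos',p.round(4),'rpy',np.round(s['orientation'],2),'F',np.round(s['wrist_force'],1),'T',np.round(s['wrist_torque'],3),'w',round(s['width'],4),'t',round(s['t'],2)); return d
if __name__=='__main__': wfit()
E
python3 wf.py
```

```text
bulge 1797 [-0.0004  0.039 ] 0.0004
seat 4990 [-0.0007  0.0392] 0.0004
ring 3860 [-0.0018  0.0377] 0.0004
 o pct [0.037  0.0468 0.0589]
 slope deg near/far [np.float64(31.43), np.float64(-1.02)] mid [np.float64(0.0308), np.float64(0.0584)]
pos [0.5723 0.0998 0.0554] rpy [-89.99   0.    -4.43] F [-0.3 -0.6 -2.8] T [-0.002 -0.039 -0.005] w 0.009 t 6.23
```

Emit:
arm_command(
  increments=[
    [0,0,0,0.13,-0.13,0,-1],
    [0,0,0,0.15,-0.13,0.3,-1],
    [0,0,0,0.17,-0.13,0.6,-1],
    [0,0,0,0.19,-0.13,0.9,-1],
    [0,0,0,0.19,-0.13,0.9,-1],
  ],
)

```text
t: 6.65
ee_pos: [0.5751, 0.1088, 0.0568]
orientation: [-89.9, -0.0, -4.5]
wrist_force: [1.2, 0.8, -3.1]
width: 0.0089
```

```bash
python3 wf.py
```

```text
bulge 1719 [-0.0005  0.0391] 0.0004
seat 4777 [-0.0007  0.0393] 0.0004
ring 3734 [-0.0005  0.039 ] 0.0004
 o pct [0.029  0.0388 0.0506]
 slope deg near/far [np.float64(28.3), np.float64(-0.09)] mid [np.float64(0.0234), np.float64(0.0502)]
pos [0.575  0.1083 0.0567] rpy [-8.997e+01 -1.000e-02 -4.480e+00] F [-0.6  0.2 -2.7] T [-0.006 -0.08   0.015] w 0.009 t 6.7
```

Aligned to within 0.1 mm. Advancing over the bulge while watching the force.

Emit:
arm_command(
  increments=[
    [0,0,0,0.03,0,0.4,-1],
    [0,0,0,0.06,0,0.8,-1],
    [0,0,0,0.09,0,1.2,-1],
    [0,0,0,0.11,0,1.5,-1],
    [0,0,0,0.11,0,1.5,-1],
  ],
)

```text
t: 7.12
ee_pos: [0.5774, 0.124, 0.0568]
orientation: [-89.9, -0.0, -4.4]
wrist_force: [0.7, -0.0, -2.9]
width: 0.0087
```

```bash
python3 wf.py
```

```text
bulge 66 [-0.0012  0.0427] 0.0007
seat 4529 [-0.0006  0.0393] 0.0004
ring 3642 [-0.0007  0.039 ] 0.0004
 o pct [0.0137 0.0236 0.0352]
 slope deg near/far [np.float64(19.18), np.float64(-0.69)] mid [np.float64(0.0099), np.float64(0.0349)]
pos [0.5773 0.1233 0.0567] rpy [-8.997e+01 -1.000e-02 -4.460e+00] F [-0.9  0.3 -3.5] T [-0.067 -0.05   0.021] w 0.0091 t 7.17
```

Emit:
arm_command(
  increments=[
    [0,0,0,0.03,0,0.4,-1],
    [0,0,0,0.06,0,0.8,-1],
    [0,0,0,0.09,0,1.2,-1],
    [0,0,0,0.12,0,1.6,-1],
    [0,0,0,0.15,0,2,-1],
    [0,0,0,0.18,0,2.4,-1],
    [0,0,0,0.18,0,2.45,-1],
    [0,0,0,0.18,0,2.45,-1],
  ],
)

```text
t: 7.83
ee_pos: [0.5809, 0.1474, 0.0567]
orientation: [-90.0, 0.0, -4.5]
wrist_force: [-0.5, -0.6, -2.4]
width: 0.0091
```

```bash
python3 wf.py
```

```text
bulge 1058 [-0.0005  0.0391] 0.0004
seat 687 [-0.001   0.0396] 0.0005
ring 3643 [-0.0007  0.0389] 0.0004
 o pct [-0.0098  0.0001  0.0118]
 slope deg near/far [np.float64(0.15), np.float64(-4.71)] mid [np.float64(-0.0097), np.float64(0.0126)]
pos [0.5808 0.1469 0.0567] rpy [-9.001e+01  1.000e-02 -4.510e+00] F [ 0.1 -1.  -2.3] T [ 0.036 -0.043  0.026] w 0.0091 t 7.88
```

The ring is in the seat, centred and with almost no force on it. I'll lower it to its resting height, let go so it settles, then grip again.

Emit:
arm_command(
  increments=[
    [0,0,0,0.01,0.1,0.1,-1],
    [0,0,0,0.01,0.28,0.1,-1],
    [0,0,0,0.01,0.28,0.1,-1],
    [0,0,0,0.01,0.28,0.1,-0.4],
    [0,0,0,0.01,0.28,0.1,-0.4],
    [0,0,0,0.01,0.28,0.1,-0.4],
    [0,0,0,0.01,0.28,0.1,-0.4],
    [0,0,0,0.01,0.28,0.1,-0.4],
  ],
)

```text
t: 8.55
ee_pos: [0.5811, 0.1477, 0.0539]
orientation: [-90.0, -0.0, -4.5]
wrist_force: [-0.3, -0.7, 0.5]
width: 0.0257
```

```bash
python3 - <<'E'
from wf import *
d=wfit(); X=wcloud(d); b,o,z=capfit(X,None); im=d['img'].astype(int); g=im.max(-1)
k=(b>.035)&(b<.06)&(abs(o)<.03)&(z>.10)&(z<.118)&(g>60); print('key',k.sum(),b[k].mean(),o[k].mean(),cv2.minAreaRect((np.c_[b[k],o[k]]*1000).astype(np.float32)))
k=(abs(b)<.02)&(z>.070)&(z<.08)&(g<60)&(o<-.01); print('rim',k.sum(),np.percentile(o[k],[3,50,97]).round(4))
p,R,s=tool(); q,_,_=capfit(p[None,:],None); print('tool b,o',capfit(p[None,:],None))
E
```

```text
bulge 749 [-0.0005  0.039 ] 0.0004
seat 524 [-0.001   0.0397] 0.0006
ring 3323 [-0.001  0.037] 0.0004
 o pct [-0.0102 -0.0013  0.0114]
 slope deg near/far [np.float64(7.73), np.float64(-8.91)] mid [np.float64(-0.0117), np.float64(0.0105)]
pos [0.5811 0.1477 0.0539] rpy [-90.    -0.    -4.52] F [ 0.6 -0.4 -0.4] T [-0.044 -0.005 -0.026] w 0.0259 t 8.6
key 1868 0.046996122533701945 -0.002705900955370297 ((50.22205352783203, -0.013227462768554688), (34.22868728637695, 17.636606216430664), 82.5084457397461)
rim 1518 [-0.0262 -0.0215 -0.0111]
tool b,o (array([0.04652532]), array([-0.00079493]), array([0.05387922]))
```

Emit:
arm_command(
  increments=[
    [0,0,0,0,0,0,-1],
    [0,0,0,0,0,0,-1],
    [0,0,0,0,0,0,-1],
    [0,0,0,0,0,0,-1],
    [0,0.12,0,0,0,0,-1],
    [0,0.24,0,0,0,0,-1],
    [0,0.36,0,0,0,0,-1],
    [0,0.48,0,0,0,0,-1],
    [0,0.6,0,0,0,0,-1],
    [0,0.7,0,0,0,0,-1],
  ],
)

```text
t: 9.43
ee_pos: [0.5815, 0.1466, 0.0545]
orientation: [-90.0, -0.1, -44.9]
wrist_force: [0.1, -1.8, 4.9]
width: 0.0088
```

```bash
cat > st.py <<'E'
from h import *
p,R,s=tool(); print('pos',p.round(4),'rpy',np.round(s['orientation'],2),'F',np.round(s['wrist_force'],1),'T',np.round(s['wrist_torque'],3),'w',round(s['width'],4),'q7',round(s['q'][6],1),'tq7',round(s['joint_torque'][6],3),'t',round(s['t'],2))
E
python3 st.py
```

```text
pos [0.5815 0.1466 0.0545] rpy [-9.004e+01 -8.000e-02 -4.494e+01] F [ 0.1 -1.8  4.9] T [-0.454  0.428  0.111] w 0.0088 q7 -66.3 tq7 0.314 t 9.43
```

The torque reads 0.11, which is the worm's friction while turning. I'll continue in small steps.

Emit:
arm_command(
  increments=[
    [0,0.1,0,0,-0.05,0,-1],
    [0,0.2,0,0,-0.05,0,-1],
    [0,0.3,0,0,-0.05,0,-1],
    [0,0.4,0,0,-0.05,0,-1],
  ],
)

```text
t: 9.77
ee_pos: [0.5813, 0.1462, 0.0547]
orientation: [-90.0, -0.1, -67.8]
wrist_force: [0.5, -2.6, 4.7]
width: 0.0088
```

```bash
python3 st.py
```

```text
pos [0.5813 0.1462 0.0547] rpy [-90.03  -0.1  -67.81] F [ 0.5 -2.6  4.7] T [-0.595  0.302  0.165] w 0.0088 q7 -82.2 tq7 0.37 t 9.77
```

Emit:
arm_command(
  increments=[
    [0,0.1,0,0,0,0,-1],
    [0,0.2,0,0,0,0,-1],
  ],
)

```text
t: 9.93
ee_pos: [0.5813, 0.1458, 0.0548]
orientation: [-90.0, -0.1, -79.3]
wrist_force: [-0.7, -3.3, 3.9]
width: 0.0091
```

```bash
python3 st.py; python3 wf.py
```

```text
pos [0.5813 0.1458 0.0548] rpy [-90.02  -0.12 -79.27] F [-0.7 -3.3  3.9] T [-0.763  0.375  0.192] w 0.0091 q7 -90.1 tq7 0.349 t 9.93
bulge 309 [-0.0001  0.0391] 0.0004
seat few 27
ring 65 [0.0003 0.0371] 0.0003
 o pct [0.0071 0.0092 0.0105]
 slope deg near/far [np.float64(-6.81), np.float64(-0.36)] mid [np.float64(0.0076), np.float64(0.0103)]
pos [0.5814 0.1459 0.0548] rpy [-90.01  -0.14 -79.47] F [ 1.1 -1.3  6.5] T [-0.542  0.394 -0.045] w 0.009 t 9.98
```

Torque is 0.19 with a 4–6 N side and upward load, so the clamp may be held off-centre. I'll let go so it settles, then look.

Emit:
arm_command(
  increments=[
    [0,0,0,0,0,0,-0.3],
    [0,0,0,0,0,0,-0.3],
    [0,0,0,0,0,0,-0.3],
    [0,0,0,0,0,0,-0.3],
    [0,0,0,0,0,0,-0.3],
  ],
)

```text
t: 10.4
ee_pos: [0.5809, 0.1481, 0.0542]
orientation: [-90.0, 0.0, -79.0]
wrist_force: [0.7, -0.1, 0.2]
width: 0.0302
```

```bash
python3 st.py; python3 - <<'E'
from fit import *
d=get('scene'); X=cloud(d); b,o,z=capfit(X,None); im=d['img'].astype(int); g=im.max(-1)
k=(g>60)&(g-im.min(-1)<35)&(b>.03)&(b<.075)&(abs(o)<.035)&(z>.005)&(z<.118)
for l,h in((.005,.03),(.03,.055),(.055,.08),(.085,.118)):
    q=k&(z>l)&(z<h); print(l,q.sum(),np.median(b[q]).round(4),np.median(o[q]).round(4),np.percentile(o[q],[3,97]).round(4),np.percentile(z[q],98).round(4))
e=get('wrist'); a=np.hstack([cv2.resize(d['img'][160:280,300:420],None,fx=3.5,fy=3.5),e['img'][:,140:440]]); cv2.imwrite('pics/c9.png',a[:,:,::-1])
E
```

```text
pos [0.5809 0.1481 0.0542] rpy [-9.001e+01  2.000e-02 -7.897e+01] F [ 0.7 -0.1  0.2] T [ 0.019 -0.016  0.034] w 0.0302 q7 -89.9 tq7 0.002 t 10.4
0.005 42 0.0484 -0.0033 [-0.013  0.006] 0.0292
0.03 75 0.0484 -0.0057 [-0.0299  0.0167] 0.0547
0.055 38 0.0474 -0.0028 [-0.0249  0.0097] 0.0764
0.085 111 0.0574 -0.003 [-0.0264  0.0206] 0.1166
```

View pics/c9.png

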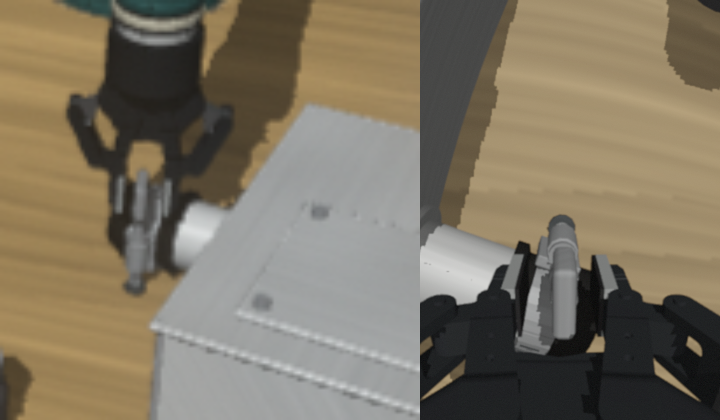

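The left half (scene) shows the clamp upright on the seat, with its key at (143,195) between the open fingers. The right half (wrist) shows the key centred between the pads at (565,285). I'll grip again, lift about 1.5 mm so the ring can centre, and turn on.

Emit:
arm_command(
  increments=[
    [0,0,0,0.1,0,0,-0.3],
    [0,0,0,0.1,0,0,-1],
    [0,0,0,0.1,0,0,-1],
    [0,0,0,0.1,0,0,-1],
    [0,0,0,0.1,-0.15,0,-1],
    [0,0,0,0.1,-0.15,0,-1],
    [0,0.1,0,0.1,-0.15,0,-1],
    [0,0.2,0,0.1,-0.15,0,-1],
  ],
)

```text
t: 11.17
ee_pos: [0.5811, 0.146, 0.0557]
orientation: [-90.0, -0.0, -90.7]
wrist_force: [-0.1, -1.9, -1.8]
width: 0.0091
```

```bash
python3 st.py
```

```text
pos [0.5811 0.146  0.0557] rpy [-9.001e+01 -4.000e-02 -9.070e+01] F [-0.1 -1.9 -1.8] T [-0.477 -0.087  0.169] w 0.0091 q7 -97.9 tq7 0.404 t 11.17
```

Emit:
arm_command(
  increments=[
    [0,0.1,0,0,0,0,-1],
    [0,0.2,0,0,0,0,-1],
  ],
)

```text
t: 11.33
ee_pos: [0.581, 0.1454, 0.0557]
orientation: [-90.0, -0.1, -102.2]
wrist_force: [-0.9, -2.3, -1.9]
width: 0.009
```

```bash
python3 st.py
```

```text
pos [0.581  0.1454 0.0557] rpy [-9.0000e+01 -1.0000e-01 -1.0217e+02] F [-0.9 -2.3 -1.9] T [-0.654 -0.042  0.164] w 0.009 q7 -105.8 tq7 0.355 t 11.33
```

Emit:
arm_command(
  increments=[
    [0,0.1,0,0.1,0,0,-1],
    [0,0.2,0,0.1,0,0,-1],
  ],
)

```text
t: 11.5
ee_pos: [0.5808, 0.1448, 0.0557]
orientation: [-90.0, -0.1, -113.6]
wrist_force: [-0.1, -1.7, -0.9]
width: 0.0088
```

```bash
python3 st.py
```

```text
pos [0.5808 0.1448 0.0557] rpy [-8.9980e+01 -7.0000e-02 -1.1361e+02] F [-0.1 -1.7 -0.9] T [-0.523 -0.032  0.257] w 0.0088 q7 -113.7 tq7 0.343 t 11.5
```

Emit:
arm_command(
  increments=[
    [0,0.1,0,0,0,0,-1],
    [0,0.2,0,0,0,0,-1],
  ],
)

```text
t: 11.67
ee_pos: [0.5806, 0.1444, 0.0557]
orientation: [-90.0, -0.1, -125.1]
wrist_force: [-0.6, -2.8, -1.5]
width: 0.0089
```

```bash
python3 st.py
```

```text
pos [0.5806 0.1444 0.0557] rpy [-8.9980e+01 -1.2000e-01 -1.2506e+02] F [-0.6 -2.8 -1.5] T [-0.726  0.125  0.243] w 0.0089 q7 -121.6 tq7 0.316 t 11.67
```

Torque is about 0.25, but the position has crept about 2 mm outward. I'll let go, lift clear and check where the ring sits.

Emit:
arm_command(
  increments=[
    [0,0,0,0,0,0,0.2],
    [0,0,0,0,0,0,0.2],
    [0,0,0,0,0,0,0.2],
    [0,0,0,0,0,0,0.2],
    [0,0,0,0,-3,0,0.2],
    [0,0,0,0,-5.5,0,0.2],
    [0,0,0,0,-5.5,0,0.2],
  ],
)

```text
t: 12.25
ee_pos: [0.5847, 0.1463, 0.1152]
orientation: [-89.7, 0.4, -124.8]
wrist_force: [0.8, -0.5, 0.0]
width: 0.0514
```

Emit:
arm_command(
  increments=[
    [0,-0.12,0,0,0,0,0.2],
    [0,-0.24,0,0,0,0,0.2],
    [0,-0.36,0,0,0,0,0.2],
    [0,-0.48,0,0,0,0,0.2],
    [0,-0.6,0,0,0,0,0.2],
    [0,-0.72,0,0,0,0,0.2],
    [0,-0.84,0,0,0,0,0.2],
    [0,-0.96,0,0,0,0,0.2],
    [0,-1.08,0,0,0,0,0.2],
    [0,-1.2,0,0,0,0,0.2],
  ],
)

```text
t: 13.08
ee_pos: [0.581, 0.1459, 0.1108]
orientation: [-90.0, 0.0, -55.7]
wrist_force: [-0.1, -0.3, 0.3]
width: 0.0509
```

Emit:
arm_command(
  increments=[
    [0,-0.12,0,0,0,0,0.2],
    [0,-0.24,0,0,0,0,0.2],
    [0,-0.36,0,0,0,0,0.2],
    [0,-0.48,0,0,0,0,0.2],
    [0,-0.6,0,0,0,0,0.2],
    [0,-0.72,0,0,0,0,0.2],
    [0,-0.84,0,0,0,0,0.2],
    [0,-0.9,0,0,0,0,0.2],
    [0,-0.9,0,0,0,0,0.2],
    [0,-0.9,0,0,0,0,0.2],
  ],
)

```text
t: 13.92
ee_pos: [0.581, 0.1457, 0.1108]
orientation: [-90.0, 0.0, -4.6]
wrist_force: [0.5, 0.8, 0.2]
width: 0.0512
```

```bash
cat > look.py <<'E'
from wf import *
import sys
d=wfit(); np.savez('pics/'+sys.argv[1]+'.npz',**d); X=wcloud(d); b,o,z=capfit(X,None); im=d['img'].astype(int); g=im.max(-1); grey=(g-im.min(-1)<35)&(g>62)
k=(b>.02)&(b<.075)&(abs(o)<.035)&(z>.107)&(z<.12)&grey; q=cv2.minAreaRect((np.c_[b[k],o[k]]*1000).astype(np.float32)); print('keytop',k.sum(),q,'z',np.median(z[k]))
k=(b<.028)&(b>-.035)&(abs(o)<.02)&(z>.055)&(z<.085)&grey; print('ring o',np.percentile(o[k],[1,4,96,99]).round(4),'top z',np.percentile(z[k],98))
for lo,hi in((.05,.065),(.03,.05)):
    k=(b>.03)&(b<.07)&(abs(o)<.03)&(z>lo)&(z<hi)&grey; print('housing',k.sum(),np.percentile(b[k],[3,97]).round(4),np.percentile(o[k],[3,97]).round(4))
a=cv2.resize(d['img'][:400,60:500],None,fx=1.4,fy=1.4); cv2.imwrite('pics/'+sys.argv[1]+'.png',a[:,:,::-1])
E
python3 look.py w10
```

```text
bulge 849 [-0.0004  0.0391] 0.0004
seat 188 [-0.0026  0.0416] 0.0008
ring 2380 [-0.0012  0.0377] 0.0005
 o pct [-0.012  -0.0015  0.0114]
 slope deg near/far [np.float64(1.54), np.float64(-11.45)] mid [np.float64(-0.0118), np.float64(0.0129)]
pos [0.581  0.1457 0.1108] rpy [-8.999e+01  1.000e-02 -4.620e+00] F [ 0.1  0.1 -0.1] T [ 0.013  0.025 -0.012] w 0.0511 t 13.97
keytop 1059 ((44.1441535949707, -0.716649055480957), (33.19569396972656, 10.74006175994873), 23.485107421875) z 0.11342453305700041
ring o [-0.0122 -0.0115  0.0092  0.0101] top z 0.07502586491798933
housing 437 [0.0306 0.0517] [-0.0126  0.0011]
housing 178 [0.0317 0.0513] [-0.0204 -0.0025]
```

View pics/w10.png

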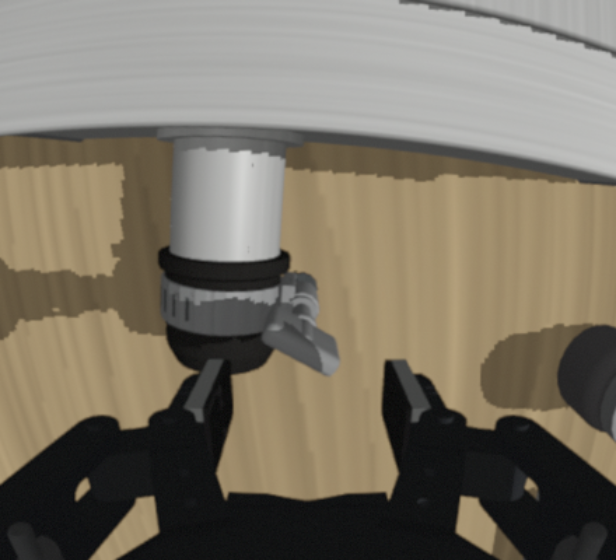

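The wrist view shows the ring square in the seat, between the rim at (225,262) and the bulge at (220,345). The key is turned, at (300,345). After letting go, the clamp settled 2 mm back towards the stub (ring centre o≈−1 mm), so it had been held off. I'll grip again there with a half-turned hand.

Emit:
arm_command(
  increments=[
    [0,-0.12,0,0,0,0,0.2],
    [0,-0.24,0,0,0,0,0.2],
    [0,-0.36,0,0,0,0,0.2],
    [0,-0.48,0,0,0,0,0.2],
    [0,-0.6,0,0,0,0,0.2],
    [0,-0.72,0,0,0,0,0.2],
    [0,-0.84,0,0,0,0,0.2],
    [0,-0.96,0,0,0,0,0.2],
    [0,-1.08,0,0,0,0,0.2],
    [0,-1.09,0,0,0,0,0.2],
  ],
)

```text
t: 14.8
ee_pos: [0.581, 0.1456, 0.1107]
orientation: [-90.0, 0.0, 58.0]
wrist_force: [0.4, -0.4, 0.0]
width: 0.0513
```

```bash
python3 - <<'E'
from h import *
plan(.5787,.1480,.056,57.5)
E
```

```text
pos [0.581  0.1456 0.1107] yaw 58.0 F [ 0.4 -0.4  0. ] T [-0.013 -0.019 -0.012] w 0.0513 t 14.8
turn [-0.     0.009 -0.   ] shift cm [0.08 5.47 0.32]
```

Emit:
arm_command(
  increments=[
    [0,0,0,0.08,2,0.3,0.2],
    [0,0,0,0.08,4,0.3,0.2],
    [0,0,0,0.08,5.4,0.3,0.2],
    [0,0,0,0.08,5.4,0.3,0.2],
    [0,0,0,0.08,5.4,0.3,-1],
    [0,0,0,0.08,5.4,0.3,-1],
    [0,0,0,0.08,5.4,0.3,-1],
    [0,0,0,0.08,5.4,0.3,-1],
    [0,0,0,0.08,5.4,0.3,-1],
    [0,0,0,0.08,5.4,0.3,-1],
  ],
)

```text
t: 15.63
ee_pos: [0.5792, 0.1471, 0.0579]
orientation: [-90.1, 0.1, 57.9]
wrist_force: [-0.3, -2.9, 5.7]
width: 0.0092
```

```bash
python3 st.py
```

```text
pos [0.5792 0.1471 0.0579] rpy [-9.007e+01  7.000e-02  5.790e+01] F [-0.3 -2.9  5.7] T [-0.603  0.636  0.125] w 0.0092 q7 12.5 tq7 -0.151 t 15.63
```

Emit:
arm_command(
  increments=[
    [0,0.05,0,0,0,0,-1],
    [0,0.1,0,0,0,0,-1],
  ],
)

```text
t: 15.8
ee_pos: [0.5792, 0.147, 0.0579]
orientation: [-90.1, 0.1, 52.0]
wrist_force: [-0.8, -2.8, 6.8]
width: 0.009
```

```bash
python3 st.py
```

```text
pos [0.5792 0.147  0.0579] rpy [-9.007e+01  6.000e-02  5.205e+01] F [-0.8 -2.8  6.8] T [-0.695  0.661  0.162] w 0.009 q7 8.1 tq7 0.118 t 15.8
```

Emit:
arm_command(
  increments=[
    [0,0,0,-0.09,-0.15,-0.07,-1],
    [0,0,0,-0.09,-0.25,-0.07,-1],
    [0,0.07,0,-0.09,-0.25,-0.07,-1],
    [0,0.14,0,-0.09,-0.25,-0.07,-1],
  ],
)

```text
t: 16.13
ee_pos: [0.5788, 0.1468, 0.0586]
orientation: [-90.0, -0.0, 44.1]
wrist_force: [0.7, -0.4, -7.2]
width: 0.009
```

```bash
python3 st.py
```

```text
pos [0.5788 0.1468 0.0586] rpy [-89.96  -0.    44.1 ] F [ 0.7 -0.4 -7.2] T [-0.109 -0.225  0.215] w 0.009 q7 2.3 tq7 0.217 t 16.13
```

Emit:
arm_command(
  increments=[
    [0,0.07,0,0,0,0,-1],
    [0,0.14,0,0,0,0,-1],
  ],
)

```text
t: 16.3
ee_pos: [0.5787, 0.1468, 0.0585]
orientation: [-90.0, 0.0, 36.1]
wrist_force: [1.6, 0.1, -6.9]
width: 0.0088
```

```bash
python3 st.py
```

```text
pos [0.5787 0.1468 0.0585] rpy [-8.998e+01  2.000e-02  3.609e+01] F [ 1.6  0.1 -6.9] T [-0.203 -0.171  0.196] w 0.0088 q7 -3.7 tq7 0.171 t 16.3
```

Emit:
arm_command(
  increments=[
    [0,0,0,0,0.12,0,-1],
    [0,0,0,0,0.12,0,-1],
    [0,0.05,0,0,0.12,0,-1],
    [0,0.1,0,0,0.12,0,-1],
  ],
)

```text
t: 16.63
ee_pos: [0.5788, 0.1467, 0.0584]
orientation: [-90.0, 0.0, 30.5]
wrist_force: [0.1, -1.6, 1.0]
width: 0.0086
```

```bash
python3 st.py
```

```text
pos [0.5788 0.1467 0.0584] rpy [-9.001e+01  2.000e-02  3.047e+01] F [ 0.1 -1.6  1. ] T [-0.415  0.323  0.204] w 0.0086 q7 -7.9 tq7 0.063 t 16.63
```

Emit:
arm_command(
  increments=[
    [0,0.05,0,0,0,0,-1],
  ],
)

```text
t: 16.72
ee_pos: [0.5788, 0.1467, 0.0584]
orientation: [-90.0, 0.0, 27.6]
wrist_force: [-0.5, -1.0, 1.1]
width: 0.0088
```

```bash
python3 st.py
```

```text
pos [0.5788 0.1467 0.0584] rpy [-9.001e+01  2.000e-02  2.761e+01] F [-0.5 -1.   1.1] T [-0.455  0.33   0.223] w 0.0088 q7 -10.0 tq7 0.041 t 16.72
```

Emit:
arm_command(
  increments=[
    [0,0.05,0,0,0,0,-1],
  ],
)

```text
t: 16.8
ee_pos: [0.5788, 0.1467, 0.0584]
orientation: [-90.0, 0.0, 24.7]
wrist_force: [0.5, -0.6, 0.8]
width: 0.0092
```

```bash
python3 st.py
```

```text
pos [0.5788 0.1467 0.0584] rpy [-9.002e+01  2.000e-02  2.475e+01] F [ 0.5 -0.6  0.8] T [-0.442  0.383  0.286] w 0.0092 q7 -12.1 tq7 0.032 t 16.8
```

Torque is about 0.25 with small side forces. I'll let go so it settles, then grip again and check with a tiny turn.

Emit:
arm_command(
  increments=[
    [0,0,0,0,0,0,-0.3],
    [0,0,0,0,0,0,-0.3],
    [0,0,0,0,0,0,-0.3],
    [0,0,0,0,0,0,-0.3],
    [0,0,0,0,0,0,-0.3],
    [0,0,0,0,0,0,-1],
    [0,0,0,0,0,0,-1],
    [0,0,0,0,0,0,-1],
    [0,0,0,0,0,0,-1],
  ],
)

```text
t: 17.55
ee_pos: [0.5789, 0.1465, 0.0584]
orientation: [-90.0, 0.0, 24.7]
wrist_force: [-0.1, -1.7, 2.8]
width: 0.0092
```

```bash
python3 st.py
```

```text
pos [0.5789 0.1465 0.0584] rpy [-9.004e+01  4.000e-02  2.474e+01] F [-0.1 -1.7  2.8] T [-0.429  0.302  0.254] w 0.0092 q7 -12.1 tq7 -0.229 t 17.55
```

Emit:
arm_command(
  increments=[
    [0,0.03,0,0,0,0,-1],
  ],
)

```text
t: 17.63
ee_pos: [0.5788, 0.1464, 0.0583]
orientation: [-90.0, 0.0, 22.9]
wrist_force: [-1.0, -1.4, 3.4]
width: 0.0091
```

```bash
python3 st.py
```

```text
pos [0.5788 0.1464 0.0583] rpy [-9.003e+01  4.000e-02  2.293e+01] F [-1.  -1.4  3.4] T [-0.484  0.377  0.236] w 0.0091 q7 -13.4 tq7 0.046 t 17.63
```

Emit:
arm_command(
  increments=[
    [0,0.03,0,0,0,0,-1],
  ],
)

```text
t: 17.72
ee_pos: [0.5789, 0.1464, 0.0584]
orientation: [-90.0, 0.0, 21.1]
wrist_force: [-0.4, -0.7, 4.4]
width: 0.009
```

```bash
python3 st.py
```

```text
pos [0.5789 0.1464 0.0584] rpy [-9.003e+01  3.000e-02  2.110e+01] F [-0.4 -0.7  4.4] T [-0.589  0.433  0.28 ] w 0.009 q7 -14.7 tq7 -0.061 t 17.72
```

After settling, the torque still reads about 0.25 (0.236–0.280 with noise), so it holds. I'll let go, lift clear and check.

Emit:
arm_command(
  increments=[
    [0,0,0,0,0,0,0.2],
    [0,0,0,0,0,0,0.2],
    [0,0,0,0,0,0,0.2],
    [0,0,0,0,0,0,0.2],
    [0,0,0,0,-3,0,0.2],
    [0,0,0,0,-6,0,0.2],
    [0,0,0,0,-8,0,0.2],
    [0,0,0,0,-8,0,0.2],
  ],
)

```text
t: 18.38
ee_pos: [0.5822, 0.1485, 0.1426]
orientation: [-90.0, -0.5, 21.2]
wrist_force: [0.4, -0.5, 1.3]
width: 0.0514
```

Emit:
arm_command(
  increments=[
    [0,0.12,0,0,0,0,0.2],
    [0,0.24,0,0,0,0,0.2],
    [0,0.36,0,0,0,0,0.2],
    [0,0.44,0,0,0,0,0.2],
    [0,0.44,0,0,0,0,0.2],
    [0,0.44,0,0,0,0,0.2],
  ],
)

```text
t: 18.88
ee_pos: [0.5785, 0.147, 0.1376]
orientation: [-90.0, 0.0, -3.8]
wrist_force: [-0.0, 0.6, 0.9]
width: 0.0511
```

```bash
python3 look.py w12
```

```text
bulge 781 [-0.0003  0.0391] 0.0004
seat 164 [-0.0022  0.041 ] 0.0013
ring 2016 [-0.0011  0.0381] 0.0006
 o pct [-0.0113 -0.0005  0.0326]
 slope deg near/far [np.float64(1.01), np.float64(-2.52)] mid [np.float64(-0.0113), np.float64(0.0164)]
pos [0.5786 0.147  0.1377] rpy [-9.001e+01  4.000e-02 -3.820e+00] F [ 0.2  0.2 -0.2] T [-0.031 -0.028 -0.049] w 0.0513 t 18.93
keytop 810 ((44.81705856323242, -1.0424566268920898), (33.642974853515625, 10.722513198852539), 43.22747802734375) z 0.11353298439407404
ring o [-0.0116 -0.011   0.0098  0.0106] top z 0.07561402997413072
housing 266 [0.0306 0.0519] [-0.0133 -0.0006]
housing 125 [0.0315 0.0509] [-0.0234  0.0189]
```

View pics/w12.png

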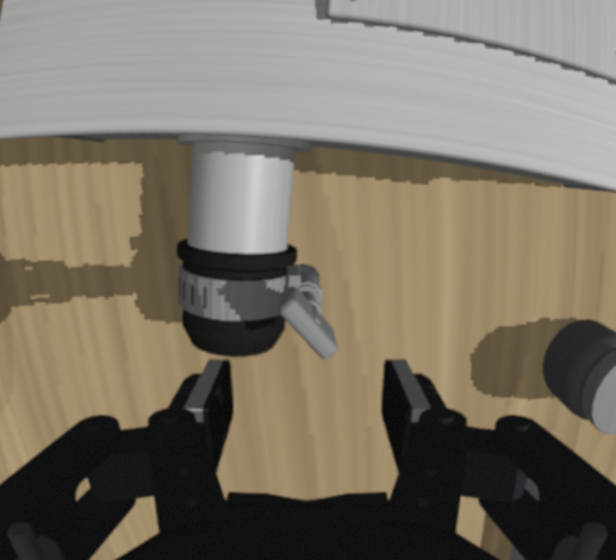

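The wrist view shows the band square in the seat, between the rim at (237,253) and the bulge at (235,335). The key at (310,325) is free and the fingers are clear. The key eased back about 17° when released, which matches a worm resting at about 0.20 N m, still snug. Handing in.

```bash
python3 -c "
from workcell import r
print(r.close_job())"
```

```text
the job is handed in; nothing more can be done
None
```

The band clamp is on the cap's seat, tightened and let go. I handed the job in at about 19 s, with no verdict reported.

**Seating:** The last wrist-camera check put the ring's centre within about 1 mm of the seat's middle and about 1° of square. It sits between the rim and the bulge, with the screw on the tank's +x side and the key up.

**Tightness:** I let go and gripped the key again partway through, and once more to check. That last check read 0.24–0.28 N m, with reading noise of about 0.03. After the final release the key had eased back about 17°. By my estimate that leaves it resting at about 0.20 N m: snug, and not overtight.

**Things that disagreed or failed:**
- The first grip closed on air just above the key. The real fingertips sit about 33 mm behind the reported TCP, and I corrected for that afterwards.
- The key stiffened early while I held it off to one side; letting go and gripping again cured it.
- The ring's height and far-edge fits are looser once it is tightened, because the fit assumes the slack ring.
- I viewed 10 pictures. I never touched the other things on the bench, but I didn't re-measure them at the end.

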